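# Index the vial turntable to its next station

### The arm

A 6-joint arm with a two-finger parallel gripper is mounted at the origin on a cart in front of the work surface, level with it; the furniture and walls round the work are solid. World frame = base frame: x ahead of the robot, y to its left, z up, the work surface at z = 0. Lengths are in mm, angles in rad, forces in N, time in s.
With the tool pointing down it reaches from about 275 to 750 mm from the base axis. Payload 10.2 kg.
Tool frame: the origin (TCP) lies at the very end of the fingers, on their centre line; the grasp point (between the pads) lies 19 mm behind it; z points along the fingers, y is the line along which they close (so a half turn about z gives the same grasp; the last joint's range is limited). The gripper opens to 85 mm and grips with 20 to 120 N. Pads are 22 mm wide; open, the fingers measure 114 mm over their backs; the gripper's body (76 mm by 85 mm) begins 54 mm behind the grasp point. The pads swing forward as they close: fully open they stand 13 mm farther back than shut.
Start: joints at [-1.433, 0.313, 1.498, -0, 1.331, -0.223], TCP at [185.325, -491.209, 231.294] pointing down, gripper open.
Joint ranges: [-2.94, 2.94], [-0.97, 2.17], [0.19, 2.56], [-1.23, 4.37], [0.02, 3.11], [-2.88, 2.88]. Speed limits (rad/s): [2.39, 2.39, 3.01, 3.14, 3.14, 3.14].

### API

Orientations are given as a unit quaternion [w, x, y, z].
In Python, from rig import * gives the robot as it stands. The module is installed in compiled form; this text tells all that it offers.
- The arm moves only by the shell command python3 -m crank 'ROWS' [FORCE]. ROWS is JSON, a list that holds one entry, the list of rows, each a list of 7 numbers: the shift along the tool's x, y, z in units of 25 mm (1.0 is 25 mm), then the turn, a rotation vector about the tool's x, y, z in units of 8 degrees (1.0 is 8 degrees), then the finger opening in mm, from 0 to 85.4. A call has exactly 8 rows; each row shifts and turns the commanded pose from where the row before left it, along the tool's axes as they then stand; what a row does not reach is not made up. A row lasts 1/10 s, in which the tool goes at most 50 mm and 8.59 degrees, less where a joint would pass 70% of its speed; a pose out of reach is approached as far as the arm can. A call is refused whole if a number of a shift passes 1 or a number of a turn 1, either way. A call with a gripper value outside its range is refused whole. The fingers move at their own pace and stop on an object; FORCE is the grip in N (left out, the last holds). Time passes only in rows, so rows that do not move let the fingers close, or fill a call up. It gives the time, the measured TCP pose, the force, the opening and the grip force at its end, in the units of the state.
- sense(): the state, without advancing time (a new reading comes with each control period).
- capture(name): name is "scene" or "top"; returns the picture (480x640x3 uint8, blue, green, red); there is no depth.
- camera_model(name): a dict with "fx", "fy", "cx", "cy" (pixels), "world_from_camera" (4x4, takes a point from camera to world coordinates). Camera axes: x right, y up, looking along -z (the intrinsics and any distortion apply to the point x, -y, -z); pixel columns grow to the right and rows downward; lengths in mm; the calibration is good to about 2 mm. A picture is of the moment at which its call begins. camera_model takes no time and is no camera call.
- finish_job(): hands the job in; it is judged then, once.
The state is a dict: "time_s": time; "joints": joint angles; "dq": joint speeds; "tau": joint torques, N m; "eef_pos": TCP position; "ee_rot": TCP orientation; "force": force on the tool from outside, world axes, zero at the start; "wrist_torque": the same for the moment, N m; "grip_width": opening from 0.0 (shut) to 1.0 (fully open); "grip_force": force on a finger pad.
Only numpy, scipy, OpenCV 4.12 (cv2) and the standard library are available. Lean on these libraries where they do the work, as an engineer would, in place of code of your own. Each camera call takes 0.05 s, during which the arm holds its last target. There are 200 camera calls.

### The job

The vial turntable is locked by the spring index pin under the black knob at the end of its arm. Draw the pin, swing the turntable counterclockwise (seen from above) to the next hole, on the adjustable aluminium plate, and let the pin drop fully home there; feel for the hole and never force the pin sideways or press it hard. Keep both vials standing in their holders and leave the things around alone.

Things in the scene. Friction and masses are not known exactly. Their poses are not given: they have to be found in the camera images.
- turntable_base: Round grey fixed base, 264 mm across and 20 mm high; origin at the centre of its underside, on the turntable's vertical axis; z up. At turntable angle 0 the index arm points along the base's -x axis. Two holes are drilled in it on the pin circle (radius 110 mm): the one the pin starts in, at angle 0, and a wrong one at -0.61 rad.
- start_hole (a point): Mouth of the starting hole. From 0.05 to 0.45 rad on from it (counterclockwise) begins an aluminium arc plate, 1.2 mm thick, leading end ramped, clamped on the base at a setting that differs each time and is not measured. Its first hole, the wanted one, lies 0.60 to 1.00 rad on from the starting hole, to be found by feel or eye; a second, wrong one 0.61 rad further.
- turntable (a joint): Turntable angle (rad) about the vertical, 0 at the starting hole (start within 0.008), growing counterclockwise from above; stops at -0.78 and 1.72. An aluminium disc, 156 mm diameter, top at z = 36 mm, with a 26 mm wide arm out to radius 123 mm and four white vial holders. It turns stiffly (about 1 N at the pin circle) and stays where it is left.
- index_pin (a joint): Lift of the index pin (m): 0 fully home in a hole, about 0.0075 when its tip rides on the base, 0.0087 when on the aluminium plate (clear of all from 0.010), 0.018 at its upper stop. A spring pushes it down, 4 N when home and 6.5 N at 0.010. Pin 8 mm thick with a round end, holes 11.2 mm wide: it drops in by itself within about 1.5 mm of a hole's centre if left free, and then stops the turntable.
- knob_middle (a point): Middle of the black upright cylindrical knob on top of the index pin, 22 mm diameter and 34 mm high; with the pin home its middle is 79 mm above the worktop, its underside 62 mm; below it a steel barrel of 21 mm diameter on the arm reaches up to 56 mm. Swings and lifts with the pin.
- pin_shank: The steel index pin under the knob, 8 mm diameter, mostly hidden in the arm; origin on the pin axis at worktop height when home. Its contact with the base and plate shall stay under 30 N: riding under its spring is fine, leaning hard sideways with the pin in a hole is not.
- hub (a point): Point on the turntable's axis at the disc's top, 36 mm above the worktop.
- vial_near: Small brown capped vial, 20 mm diameter, 51 mm high, loose in a holder of the turntable 50 mm from the axis, on the arm side, walls 14 mm high; origin at the centre of its underside.
- vial_far: Second, alike vial, loose in the holder across the axis from the first; origin at the centre of its underside.
- dropper_bottle: Brown dropper bottle, 38 mm diameter, 78 mm high, bystander behind the turntable; origin under its centre.
- reagent_bottle: Small white bottle with a red cap, 47 mm diameter, 95 mm high, bystander behind the turntable; origin under its centre.
- marker_blue: Blue marker 124 mm long lying beside the base, bystander.
- forceps: Steel forceps 125 mm long lying beside the base, bystander.
Things that resemble listed ones, but are neither listed nor needed, are in the scene too. Leave any yellow look-alike of the vial_far alone.

How it is judged (in metres and radians):
On the way, in this order (a step that is already met when the one before it is completed fails the run):
1. the pin is drawn out of the starting hole (value of joint index_pin above 0.0075 m), for 0.1 s.
2. the turntable is swung off the starting hole, counterclockwise (value of joint turntable above 0.2 rad), for 0.1 s.
At the end, for the whole second after the job is handed in: The index pin is fully home (within 1.5 mm) in the first hole of the aluminium plate (turntable between 0.55 and 1.08 rad, where there is no other hole), the turntable is at rest, and both vials stand upright (within 0.2 rad) in their holders (value of joint index_pin below 0.0015 m and value of joint turntable between 0.55 and 1.08 rad and velocity of joint turntable between -0.02 and 0.02 rad/s and angle between each of vial_near, vial_far's own z axis and vertical below 0.2 rad and distance between each of vial_near, vial_far and hub below 0.06 m); the robot touches nothing.
It fails at once if the pin is forced: more than 30 N between it and anything (contact force between pin_shank and anything else above 30 N).
It fails at once if a vial is tipped (angle between any of vial_near, vial_far's own z axis and vertical above 0.5 rad).
It fails at once if a bystander is moved more than 3 cm (distance of any of dropper_bottle, reagent_bottle, marker_blue, forceps from where it was at the start of the episode above 0.03 m).
It also fails if it takes over 38 s, if anything falls off the work surface, if the arm or the gripper's body presses on something with over 40 N, if the wrist force passes 120 N, or if a joint passes its speed limit or range.

## Working session

There is one attempt and no reset: what is moved stays moved. The work goes in short steps, Python scripts to look and compute and a shell command to move; the robot and the scene stay as the last step left them, time stands still between calls to the robot, and variables do not carry over. Pictures are saved under pics/ and viewed, at most 10 in all, crops included, and the job is handed in when it is done.

```bash
mkdir -p pics
python3 - <<'E'
from rig import *
import cv2,numpy as np
for n in("scene","top"):
    im=capture(n);cv2.imwrite(f"pics/{n}0.png",im)
    m=camera_model(n);print(n,{k:(np.round(v,4).tolist() if k=="world_from_camera" else v) for k,v in m.items()})
s=sense();print(s["time_s"],s["eef_pos"],s["ee_rot"],s["force"],s["grip_width"])
E
```

```text
scene {'fx': 534.7772016630586, 'fy': 534.7772016630586, 'cx': 323.196060531407, 'cy': 240.20355850363947, 'world_from_camera': [[-0.5871, 0.4097, -0.6982, -66.8363], [-0.8095, -0.2846, 0.5136, 558.0272], [0.0117, 0.8667, 0.4987, 562.2929], [0.0, 0.0, 0.0, 1.0]]}
top {'fx': 509.5136559840525, 'fy': 509.5136559840525, 'cx': 321.106532504794, 'cy': 242.49059988788986, 'world_from_camera': [[0.0262, 0.9851, -0.17, 452.1015], [-0.9992, 0.0312, 0.0263, 54.4684], [0.0312, 0.1692, 0.9851, 1110.534], [0.0, 0.0, 0.0, 1.0]]}
0.1 [ 185.29901591 -490.98434722  230.81767409] [-5.49363725e-04  9.83770334e-01  1.79431401e-01  2.31399129e-05] [1.02570151 0.1845481  0.03655815] 0.9989621312915984
```

View pics/scene0.png

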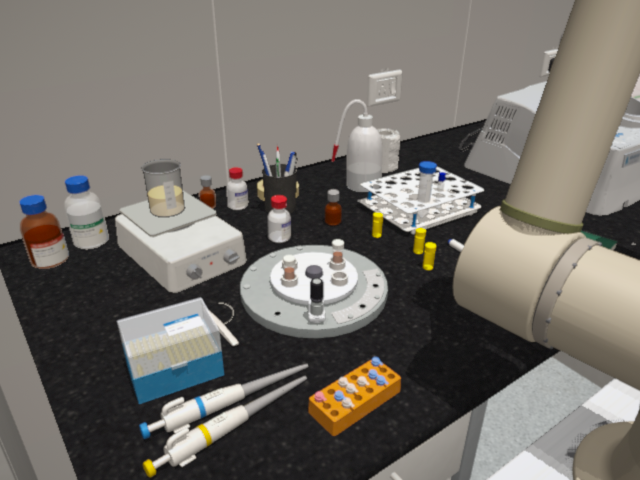

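View pics/top0.png

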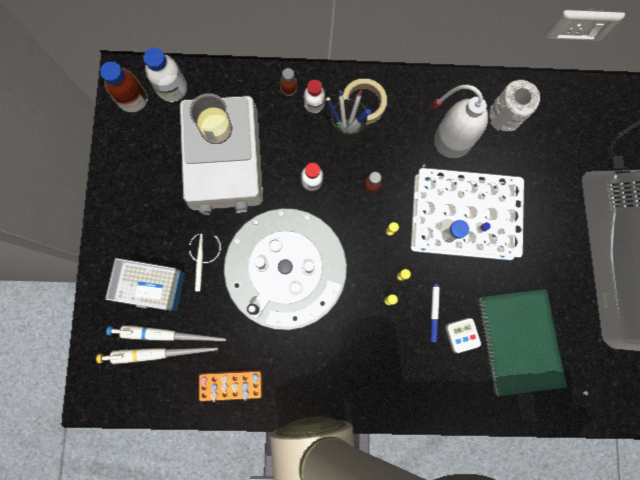

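The scene view shows the knob at about (316,290), and the top view shows it at (253,309). In the top view the base centre is near (285,268) and the plate lies to the lower right. I'll enlarge both.

Run:
```python
import cv2,numpy as np
a=cv2.imread("pics/top0.png")[200:340,215:360];b=cv2.imread("pics/scene0.png")[230:340,230:400]
a=cv2.resize(a,(414,400),interpolation=cv2.INTER_CUBIC);b=cv2.resize(b,(0,0),fx=400/110*0.62,fy=400/110*.62,interpolation=cv2.INTER_CUBIC)
c=np.zeros((400,800,3),np.uint8);c[:,:414]=a;c[:b.shape[0],414:414+b.shape[1]]=b[:,:386]
cv2.imwrite("pics/crop0.png",c)
```

```text
(no output)
```

View pics/crop0.png

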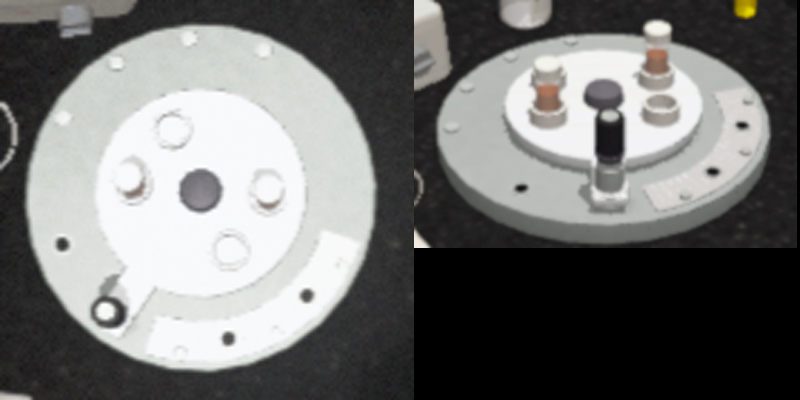

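The crop shows both plate holes (top view, about (295,318) and (322,303)), the wrong base hole (about (237,285)) and the knob's light top (about (253,309)). The plate starts close beyond the arm. Next I'll measure these.

```bash
cat > h.py <<'E'
import numpy as np,cv2
from rig import *
def ray(n,u,v):
    m=camera_model(n);W=np.array(m["world_from_camera"])
    d=W[:3,:3]@np.array([(u-m["cx"])/m["fx"],-(v-m["cy"])/m["fy"],-1]);return W[:3,3],d/np.linalg.norm(d)
def onz(n,u,v,z):
    o,d=ray(n,u,v);return o+d*(z-o[2])/d[2]
def tri(p,q):
    o1,d1=ray("scene",*p);o2,d2=ray("top",*q)
    s=np.linalg.lstsq(np.c_[d1,-d2],o2-o1,rcond=None)[0];a,b=o1+s[0]*d1,o2+s[1]*d2
    return (a+b)/2,np.linalg.norm(a-b)
def blob(g,c,r,lo,hi):
    x,y=int(round(c[0])),int(round(c[1]));w=g[y-r:y+r+1,x-r:x+r+1].astype(float)
    k=np.clip((w-lo)/(hi-lo),0,1); Y,X=np.mgrid[y-r:y+r+1,x-r:x+r+1]
    return (X*k).sum()/k.sum(),(Y*k).sum()/k.sum()
E
python3 - <<'E'
from h import *
T=cv2.cvtColor(cv2.imread("pics/top0.png"),6);S=cv2.cvtColor(cv2.imread("pics/scene0.png"),6)
def base(g,seed):
    m=((g>95)*255).astype(np.uint8); m=cv2.morphologyEx(m,cv2.MORPH_OPEN,np.ones((5,5)))
    cs,_=cv2.findContours(m,0,1)
    c=[c for c in cs if cv2.pointPolygonTest(c,seed,False)>=0]
    c=max(c,key=cv2.contourArea);return cv2.convexHull(c)
for n,g,seed in(("top",T,(240,255)),("scene",S,(270,300))):
    c=base(g,seed);P=np.array([onz(n,*p,20) for p in c[:,0].astype(float)])[:,:2]
    A=np.c_[2*P,np.ones(len(P))];s=np.linalg.lstsq(A,(P**2).sum(1),rcond=None)[0]
    print(n,"base",s[:2],np.sqrt(s[2]+s[:2]@s[:2]),cv2.minEnclosingCircle(P.astype(np.float32)),cv2.boundingRect(c))
C=None
hubT=blob(T,(285,267),7,110,70);hubS=blob(S,(314.3,272),9,110,70)
print("hub",tri(hubS,hubT),hubT,hubS)
def hole(p,q,nm):
    b=blob(T,p,4,170,90);a=blob(S,q,4,140,80);t=tri(a,b);print(nm,b,a,t);return t[0]
hole((294.9,318.2),(362.4,306),"h1");hole((322.3,303.2),(375.5,285.5),"h2");hole((236.7,285.3),(277.5,313.2),"wrong")
kT=blob(T,(252,309),3,100,190);kS=blob(S,(316.9,281.5),3,80,160)
print("knob top",tri(kS,kT),kT,kS)
print(T[302:317,245:261]);print(S[274:312,308:326:1])
E
```

```text
top base [583.36310229 101.07802084] 131.59904054925906 ((583.2901611328125, 101.15160369873047), 132.05323791503906) (224, 209, 123, 121)
scene base [576.70225014 101.60561163] 138.55957870256503 ((581.1351318359375, 91.10447692871094), 156.20045471191406) (240, 239, 148, 98)
hub (array([573.17164762, 102.90167246,  38.57002396]), np.float64(8.134752375235257)) (np.float64(285.2647058823529), np.float64(272.47058823529403)) (np.float64(313.27450980392155), np.float64(275.2258672699849))
h1 (np.float64(294.51326530612243), np.float64(318.07448979591834)) (np.float64(362.0726600985222), np.float64(305.7450738916256)) (array([475.94030216,  76.84236528,  21.09315859]), np.float64(1.2111097764003032))
h2 (np.float64(322.0187637969095), np.float64(303.0452538631347)) (np.float64(375.0304789550073), np.float64(285.0986937590712)) (array([509.15075061,  19.58784062,  21.41466234]), np.float64(1.0876525697134898))
wrong (np.float64(236.37619461337965), np.float64(285.0564726324935)) (np.float64(277.08939213349225), np.float64(313.0095351609059)) (array([542.1878767 , 202.88801144,  19.98616
[... 3415 characters left out ...]
 87 108 150 174 160 159]
 [171 204 189 131 117 116 110  99  96  95 101 113 119 132 154 157 143 146]
 [147 169 157 122 121 121 122 121 121 122 123 124 127 145 160 141 123 122]
 [137 156 130 108 118 125 137 146 152 153 149 142 136 132 133 135 123 117]
 [136 154 126  99 105 124 145 159 169 170 164 156 140 122 126 141 144 143]
 [136 153 125  97 100 110 116 120 126 126 129 129 125 119 126 153 174 179]
 [137 152 125  97  99 108 113 116 120 122 122 123 122 117 126 160 186 186]
 [140 152 125  98  99 107 113 116 120 122 122 122 120 115 126 166 193 188]
 [143 155 126  98 100 107 112 116 119 120 121 120 119 116 130 180 209 193]
 [144 161 129  99 100 107 111 115 117 120 119 118 117 116 145 198 220 197]]
```

Base centre is at (583.3, 101.1). The knob axis is at (490.5, 160.2) with its top at z=96, so r=110. Plate hole 1 is at angle +0.789 rad. Now moving there.

```bash
R='[0.86,-0.84,0,0,0,0,85]'
python3 -m crank '[[[0.86,-0.84,0,0,0,0,60],[0.86,-0.84,0,0,0,0,60],[0.86,-0.84,0,0,0,0,60],[0.86,-0.84,0,0,0,0,60],[0.86,-0.84,0,0,0,0,60],[0.86,-0.84,0,0,0,0,60],[0.86,-0.84,0,0,0,0,60],[0.86,-0.84,0,0,0,0,60]]]' 30
python3 -m crank '[[[0.86,-0.84,0,0,0,0,60],[0.86,-0.84,0,0,0,0,60],[0.86,-0.84,0,0,0,0,60],[0.86,-0.84,0,0,0,0,60],[0.86,-0.84,0,0,0,0,60],[0.86,-0.84,0,0,0,0,60],[0.86,-0.84,0,0,0,0,60],[0.86,-0.84,0,0,0,0,60]]]'
```

```text
time_s: 0.9
eef_pos: [287.2, -272.0, 231.1]
ee_rot: [-0.0, 0.984, 0.179, -0.0]
force: [0.4, 0.2, -0.0]
grip_width: 0.701
grip_force: 0.0
time_s: 1.7
eef_pos: [388.8, -54.1, 231.2]
ee_rot: [-0.0, 0.984, 0.179, -0.0]
force: [-0.3, -1.8, 0.5]
grip_width: 0.701
grip_force: 0.0
```

```bash
python3 -m crank '[[[0.85,-0.82,0,0,0,0,60],[0.85,-0.82,0,0,0,0,60],[0.85,-0.82,0,0,0,0,60],[0.85,-0.82,0,0,0,0,60],[0.85,-0.82,0,0,0,0,60],[0.85,-0.82,0,0,0,0,60],[0.85,-0.82,0,0,0,0,60],[0.88,-0.84,0,0,0,0,60]]]'
python3 -m crank '[[[0,0,0.2,0,0,-0.99,60],[0,0,0.2,0,0,-0.99,60],[0,0,0.2,0,0,-0.99,60],[0,0,0.2,0,0,-0.99,60],[0,0,0.2,0,0,-0.99,60],[0,0,0.2,0,0,-0.99,60],[0,0,0.2,0,0,-0.99,60],[0,0,0.2,0,0,-0.99,60]]]'
python3 -m crank '[[[0,0,0.2,0,0,-0.99,60],[0,0,0.2,0,0,-0.99,60],[0,0,0.2,0,0,-0.99,60],[0,0,0.2,0,0,-0.99,60],[0,0,0.2,0,0,-0.99,60],[0,0,0.2,0,0,-0.99,60],[0,0,0.2,0,0,-0.99,60],[0,0,0.2,0,0,-0.99,60]]]'
cat >> h.py <<'E'
from scipy.spatial.transform import Rotation as Ro
C=np.array([583.3,101.1]);H0=np.arctan2(59.1,-92.8)
def rel(theta,z):
    s=sense();q=s["ee_rot"];M=Ro.from_quat([q[1],q[2],q[3],q[0]]).as_matrix()
    a=H0+theta;T=np.r_[C+110*np.array([np.cos(a),np.sin(a)]),z]
    x=np.array([np.cos(a),np.sin(a),0]);G=np.c_[x,np.cross([0,0,-1],x),[0,0,-1]]
    print("t",s["time_s"],"pos",np.round(s["eef_pos"],2),"F",np.round(s["force"],1),"Tq",np.round(s["wrist_torque"],2),"grip",round(s["grip_width"]*85.4,1),round(s["grip_force"],1),"joints",np.round(s["joints"],2))
    print("shift units",np.round(M.T@(T-s["eef_pos"])/25,3),"turn units",np.round(np.degrees(Ro.from_matrix(M.T@G).as_rotvec())/8,3))
E
python3 -c "
from h import *
rel(0,66)"
```

```text
time_s: 2.5
eef_pos: [490.5, 160.0, 231.0]
ee_rot: [0.0, 0.984, 0.179, -0.0]
force: [0.2, -1.0, 0.8]
grip_width: 0.705
grip_force: 0.0
time_s: 3.3
eef_pos: [490.1, 158.8, 190.8]
ee_rot: [-0.0, 0.741, 0.671, -0.0]
force: [0.1, 0.1, -0.1]
grip_width: 0.701
grip_force: 0.0
time_s: 4.1
eef_pos: [490.1, 158.8, 150.8]
ee_rot: [-0.0, 0.278, 0.961, -0.0]
force: [0.3, -0.3, -0.7]
grip_width: 0.702
grip_force: 0.0
t 4.1 pos [490.06 158.77 150.79] F [ 0.3 -0.3 -0.7] Tq [ 0.06 -0.01 -0.06] grip 59.9 0.0 joints [ 0.09  0.37  1.64 -0.    1.13 -0.92]
shift units [0.013 0.059 3.392] turn units [-0.003 -0.004  0.026]
```

```bash
python3 -m crank '[[[0.01,0.06,0.42,0,0,0,60],[0,0,0.42,0,0,0,60],[0,0,0.42,0,0,0,60],[0,0,0.42,0,0,0,60],[0,0,0.42,0,0,0,60],[0,0,0.42,0,0,0,50],[0,0,0.42,0,0,0,40],[0,0,0.42,0,0,0,30]]]' 20
python3 -m crank '[[[0,0,0,0,0,0,28],[0,0,0,0,0,0,28],[0,0,0,0,0,0,26],[0,0,0,0,0,0,26],[0,0,0,0,0,0,25],[0,0,0,0,0,0,25],[0,0,0,0,0,0,24],[0,0,0,0,0,0,24]]]'
python3 -c "
from h import *
rel(0,66)
cv2.imwrite('pics/s1.png',cv2.resize(capture('scene')[190:340,220:420],(800,600),interpolation=2))"
```

```text
time_s: 4.9
eef_pos: [490.8, 160.2, 66.4]
ee_rot: [-0.0, 0.281, 0.96, -0.0]
force: [0.1, 0.8, 0.7]
grip_width: 0.35
grip_force: 0.0
time_s: 5.7
eef_pos: [490.9, 160.2, 67.3]
ee_rot: [0.0, 0.281, 0.96, -0.0]
force: [0.0, 0.4, -0.5]
grip_width: 0.282
grip_force: 0.0
t 5.7 pos [490.86 160.17  67.34] F [ 0.   0.4 -0.5] Tq [0.   0.01 0.01] grip 24.1 0.0 joints [ 0.09  0.49  1.72 -0.    0.94 -0.91]
shift units [ 0.012 -0.007  0.054] turn units [ 0.     0.001 -0.014]
```

View pics/s1.png

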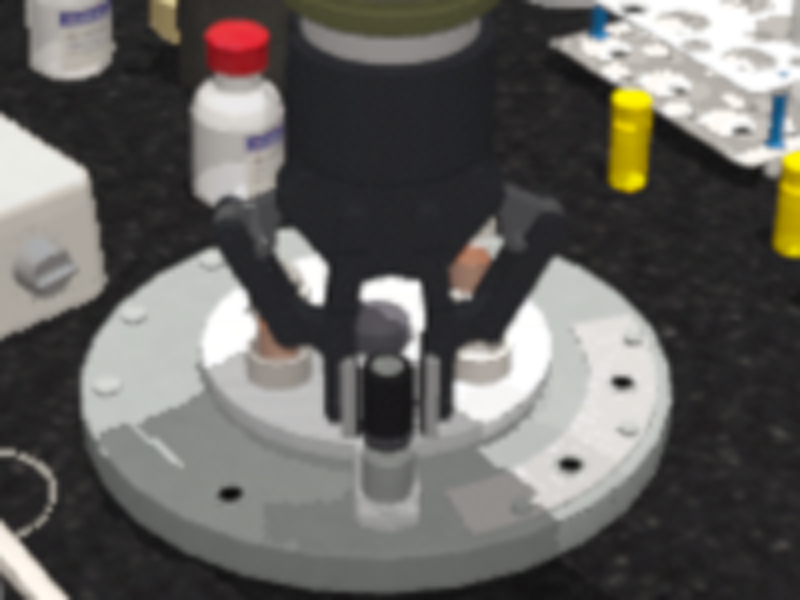

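The pads straddle the knob at the right height, with inner edges at about x=358 and 424 around the knob at 362–414. Closing now.

```bash
python3 -m crank '[[[0,0,0,0,0,0,23],[0,0,0,0,0,0,23],[0,0,0,0,0,0,22],[0,0,0,0,0,0,22],[0,0,0,0,0,0,20],[0,0,0,0,0,0,20],[0,0,0,0,0,0,18],[0,0,0,0,0,0,18]]]' 30
python3 -c "
from h import *
rel(0,66)"
```

```text
time_s: 6.55
eef_pos: [490.9, 160.2, 67.4]
ee_rot: [0.0, 0.281, 0.96, 0.0]
force: [-1.0, 0.9, 2.6]
grip_width: 0.244
grip_force: 29.3
t 6.55 pos [490.9  160.22  67.4 ] F [-1.   0.9  2.6] Tq [ 0.07  0.07 -0.  ] grip 20.8 29.3 joints [ 0.09  0.49  1.72  0.    0.94 -0.91]
shift units [ 0.012 -0.009  0.056] turn units [ 0.001  0.001 -0.014]
```

```bash
python3 -m crank '[[[0,0,-0.08,0,0,0,18],[0,0,-0.08,0,0,0,18],[0,0,-0.08,0,0,0,18],[0,0,-0.08,0,0,0,18],[0,0,-0.08,0,0,0,18],[0,0,-0.08,0,0,0,18],[0,0,-0.06,0,0,0,18],[0,0,0,0,0,0,18]]]'
python3 -c "
from h import *
rel(0,66)
cv2.imwrite('pics/s2.png',cv2.resize(capture('scene')[240:340,250:400],(750,500),interpolation=2))"
```

```text
time_s: 7.35
eef_pos: [490.7, 160.1, 80.8]
ee_rot: [-0.0, 0.281, 0.96, -0.0]
force: [2.4, -0.8, -8.2]
grip_width: 0.245
grip_force: 29.6
t 7.35 pos [490.73 160.1   80.84] F [ 2.4 -0.8 -8.2] Tq [-0.19 -0.34  0.07] grip 20.9 29.6 joints [ 0.09  0.47  1.71 -0.    0.97 -0.91]
shift units [ 0.009 -0.002  0.594] turn units [-0.002 -0.001 -0.015]
```

View pics/s2.png

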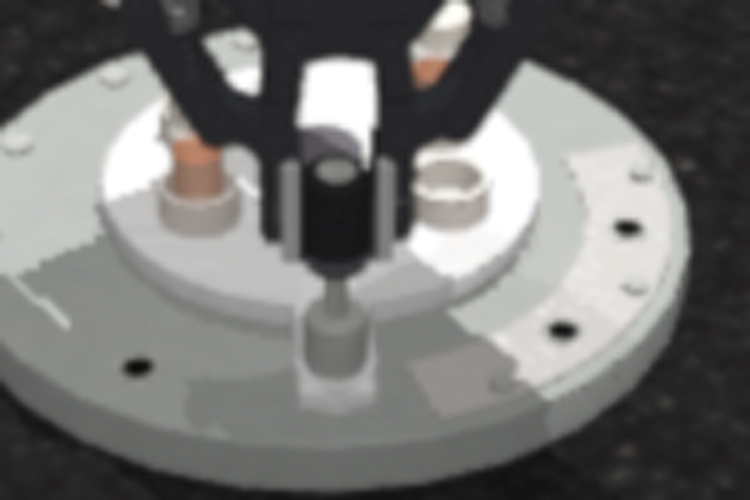

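```bash
python3 -m crank '[[[0,-0.05,0,0,0,-0.081,18],[-0.002,-0.1,0,0,0,-0.163,18],[-0.0023,-0.143,0,0,0,-0.233,18],[-0.0023,-0.143,0,0,0,-0.233,18],[-0.0023,-0.143,0,0,0,-0.233,18],[-0.0023,-0.143,0,0,0,-0.233,18],[-0.0023,-0.143,0,0,0,-0.233,18],[-0.0023,-0.143,0,0,0,-0.233,18]]]'
python3 -c "
from h import *
rel(0.229,80.8)"
```

```text
time_s: 8.2
eef_pos: [479.7, 137.4, 80.8]
ee_rot: [-0.0, 0.168, 0.986, 0.0]
force: [2.8, 0.4, -9.2]
grip_width: 0.248
grip_force: 29.7
t 8.2 pos [479.66 137.43  80.77] F [ 2.8  0.4 -9.2] Tq [ 0.01 -0.39 -0.04] grip 21.2 29.7 joints [ 0.04  0.43  1.76  0.    0.95 -1.19]
shift units [ 0.007  0.004 -0.001] turn units [ 0.001 -0.     0.004]
```

```bash
python3 -m crank '[[[-0.0023,-0.143,0,0,0,-0.233,18],[-0.0023,-0.143,0,0,0,-0.233,18],[-0.0023,-0.143,0,0,0,-0.233,18],[-0.0023,-0.143,0,0,0,-0.233,18],[-0.0023,-0.143,0,0,0,-0.233,18],[-0.0023,-0.143,0,0,0,-0.233,18],[-0.0023,-0.143,0,0,0,-0.233,18],[-0.0023,-0.143,0,0,0,-0.233,18]]]'
python3 -m crank '[[[-0.0023,-0.143,0,0,0,-0.233,18],[-0.0023,-0.143,0,0,0,-0.233,18],[-0.0023,-0.143,0,0,0,-0.233,18],[-0.0023,-0.143,0,0,0,-0.233,18],[-0.0023,-0.143,0,0,0,-0.233,18],[-0.0023,-0.143,0,0,0,-0.233,18],[-0.0023,-0.143,0,0,0,-0.233,18],[-0.0015,-0.1,0,0,0,-0.163,18]]]'
python3 -c "
from h import *
rel(0.785,77)"
```

```text
time_s: 9.0
eef_pos: [473.7, 109.6, 80.8]
ee_rot: [0.0, 0.039, 0.999, 0.0]
force: [2.5, 0.7, -8.0]
grip_width: 0.242
grip_force: 29.6
time_s: 9.8
eef_pos: [475.0, 82.2, 80.8]
ee_rot: [0.0, -0.086, 0.996, 0.0]
force: [0.9, 0.9, -7.9]
grip_width: 0.244
grip_force: 29.7
t 9.8 pos [475.03  82.19  80.82] F [ 0.9  0.9 -7.9] Tq [ 0.23 -0.35 -0.03] grip 20.9 29.7 joints [-0.07  0.4   1.81  0.    0.93 -1.82]
shift units [-0.001 -0.198  0.153] turn units [ 0.003  0.    -0.324]
```

```bash
python3 -m crank '[[[0,-0.1,0,0,0,-0.16,18],[0,-0.07,0,0,0,-0.11,18],[0,-0.028,0.03,0,0,-0.05,18],[0,0,0.04,0,0,0,18],[0,0,0.03,0,0,0,18],[0,0,0,0,0,0,18],[0,0,0,0,0,0,18],[0,0,0,0,0,0,18]]]'
python3 -c "
from h import *
rel(0.789,77)"
python3 -m crank '[[[0,0,0,0,0,0,25],[0,0,0,0,0,0,27],[0,0,0,0,0,0,27],[0,0,0,0,0,0,27],[0,0,0,0,0,0,27],[0,0,0,0,0,0,27],[0,0,0,0,0,0,27],[0,0,0,0,0,0,27]]]'
python3 -c "
from h import *
rel(0.789,77)
cv2.imwrite('pics/s3.png',cv2.resize(capture('scene')[240:340,270:420],(750,500),interpolation=2))"
```

```text
time_s: 10.6
eef_pos: [476.0, 77.4, 78.3]
ee_rot: [-0.0, -0.108, 0.994, -0.0]
force: [2.1, -0.4, -8.9]
grip_width: 0.248
grip_force: 29.7
t 10.6 pos [475.98  77.39  78.27] F [ 2.1 -0.4 -8.9] Tq [-0.02 -0.17  0.07] grip 21.2 29.7 joints [-0.08  0.41  1.81 -0.    0.92 -1.87]
shift units [ 0.003 -0.02   0.051] turn units [-0.    -0.001 -0.045]
time_s: 11.4
eef_pos: [476.0, 77.4, 78.3]
ee_rot: [0.0, -0.108, 0.994, 0.0]
force: [-0.0, 0.3, -0.0]
grip_width: 0.316
grip_force: 0.0
t 11.4 pos [476.04  77.39  78.3 ] F [-0.   0.3 -0. ] Tq [-0.01 -0.03 -0.02] grip 27.0 0.0 joints [-0.08  0.41  1.81  0.    0.92 -1.87]
shift units [ 0.006 -0.019  0.052] turn units [ 0.     0.    -0.045]
```

View pics/s3.png

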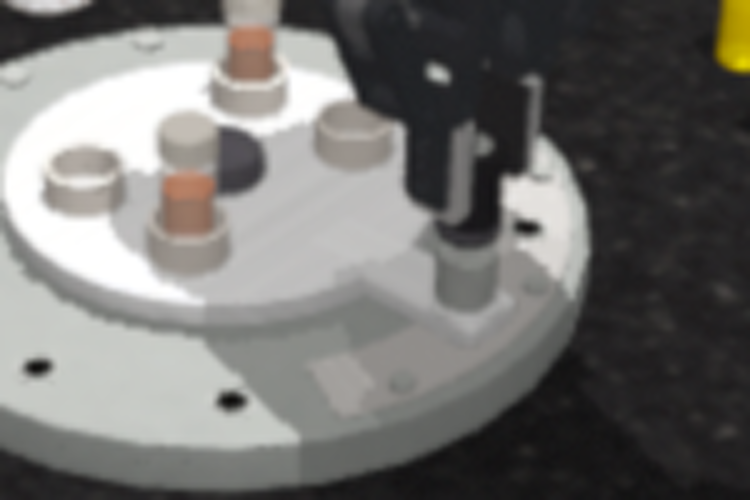

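The knob's underside, at about (468,240), now sits just above the barrel, so the pin appears to have dropped. I'll open, retreat and measure the knob height.

```bash
python3 -m crank '[[[0,0,0,0,0,0,45],[0,0,0,0,0,0,60],[0,0,-0.2,0,0,0,60],[0,0,-0.6,0,0,0,60],[0,0,-0.9,0,0,0,60],[0,0,-0.9,0,0,0,60],[0,0,-0.9,0,0,0,60],[0,0,-0.9,0,0,0,60]]]'
python3 -m crank '[[[0.9,0,-0.5,0,0,0,60],[0.9,0,-0.5,0,0,0,60],[0.9,0,-0.5,0,0,0,60],[0.9,0,-0.5,0,0,0,60],[0.9,0,0,0,0,0,60],[0.5,0,0,0,0,0,60],[0,0,0,0,0,0,60],[0,0,0,0,0,0,60]]]'
python3 - <<'E'
from h import *
s=capture("scene");t=capture("top")
cv2.imwrite('pics/s4raw.png',s);cv2.imwrite('pics/t4raw.png',t)
a=cv2.resize(s[220:340,230:400],(400,282),interpolation=2);b=cv2.resize(t[200:340,215:360],(400,386),interpolation=2)
c=np.zeros((400,800,3),np.uint8);c[:282,:400]=a;c[:386,400:]=b
cv2.imwrite('pics/c4.png',c)
E
```

```text
time_s: 12.25
eef_pos: [475.9, 77.4, 189.7]
ee_rot: [0.0, -0.108, 0.994, -0.0]
force: [0.6, 0.6, 0.3]
grip_width: 0.704
grip_force: 0.0
time_s: 13.05
eef_pos: [354.3, 50.6, 238.7]
ee_rot: [0.0, -0.107, 0.994, -0.0]
force: [-0.3, 0.9, -0.9]
grip_width: 0.702
grip_force: 0.0
```

View pics/c4.png

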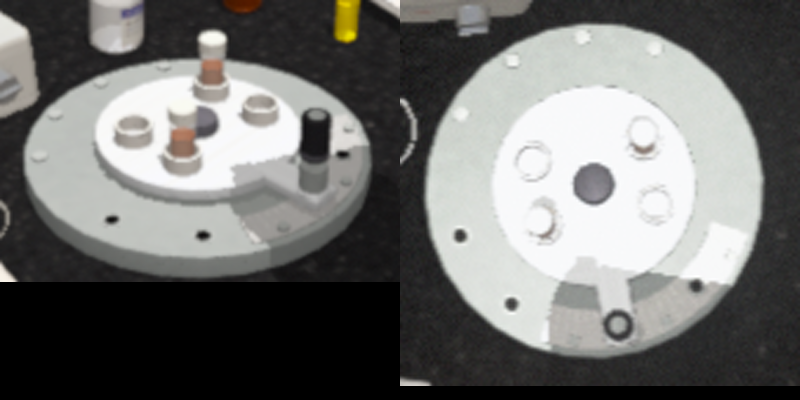

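Both vials stand. The knob top is at about (364,269) in the scene view and (294,317.5) in the top view. I'll triangulate its height next.

Run:
```python
from h import *
S=cv2.cvtColor(cv2.imread("pics/s4raw.png"),6);T=cv2.cvtColor(cv2.imread("pics/t4raw.png"),6)
a=blob(S,(364,268.5),3,70,120);b=blob(T,(294,317.5),3,90,140);p,e=tri(a,b)
print(a,b,p,e,np.hypot(*(p[:2]-C)),(np.arctan2(*(p[1::-1]-C[::-1]))-H0)%(2*np.pi))
print(S[262:300,364]);S0=cv2.cvtColor(cv2.imread("pics/scene0.png"),6);print(S0[274:312,316])
```

```text
(np.float64(364.1111111111111), np.float64(267.3805815160955)) (np.float64(293.5673523556735), np.float64(317.36629064366286)) [475.70363327  77.29428009  97.75532726] 0.7905319915214651 110.19841393206698 0.7848202664178974
[192 193 192 173 120 137 141 142 125  63  32  25  23  22  23  22  23  22
  23  22  23  23  23  24  36  53  52  73 113 125 126 123 110 107 106 106
 107 107]
[ 84  78  75  74 109 167 197 200 192 160  74  40  28  25  22  24  23  24
  23  23  24  24  25  24  26  41  58  56  61  96 121 152 169 126 120 120
 119 117]
```

Run:
```python
from h import *
m=camera_model("scene");W=np.linalg.inv(np.array(m["world_from_camera"]))
def pr(p):
    c=W@np.r_[p,1];return m["cx"]+m["fx"]*c[0]/-c[2],m["cy"]-m["fy"]*c[1]/-c[2]
for nm,xy in(("start",(490.5,160.2)),("now",(475.9,77.0))):
    print(nm,[np.round(pr((*xy,z)),2) for z in(96,62,56)])
for f,u,v0 in(("scene0",316,276),("s4raw",364,263)):
    S=cv2.cvtColor(cv2.imread(f"pics/{f}.png"),6);print(f);print(S[v0:v0+34,u-9:u+10])
```

```text
start [array([316.32, 280.72]), array([316.21, 298.6 ]), array([316.19, 301.68])]
now [array([363.87, 268.16]), array([362.84, 285.62]), array([362.67, 288.63])]
scene0
[[102  77  69  69  70  71  72  73  75  75  76  75  75  87 137 202 238 243
  243]
 [182 147 105  84  74  71  70  70  72  74  76  74  85 138 195 227 242 243
  243]
 [233 213 184 150 111  70  69  85 102 109 112  98 102 166 218 234 241 243
  243]
 [242 240 232 205 141  76 107 150 164 167 169 156 138 119 159 207 234 242
  243]
 [243 243 238 211 120  89 153 195 199 197 195 193 183 144  92 155 216 240
  243]
 [243 242 230 180  86  94 160 197 201 200 197 195 190 160  79 115 193 234
  243]
 [244 242 222 134  57  75 137 179 188 192 190 183 167 123  58  74 159 221
  241]
 [243 241 221 122  48  48  75 110 138 160 155 138 111  65  44  64 152 219
  241]
 [242 241 220 120  41  36  42  51  64  74  72  65  53  42  37  61 151 217
  239]
 [241 239 219 119  35  25  31  35  39  40  42  41  37  33  28  57 151 218
  240]
 [242 241 220 120  33  22  23  24  27  28  29  27  27  27  25  57 152 219
  241]
 [243 241 220 121  34  21  22  23  24  2
[... 3884 characters left out ...]
  50  52  52  52  54  66  88 124 150 153 151
  144]
 [158 171 149 126 117 101  80  74  73  73  76  88 102 119 139 153 154 154
  154]
 [174 161 124 122 124 122 116 112 112 113 116 123 125 126 136 152 154 154
  154]
 [182 158 114 113 121 123 123 123 123 125 126 127 126 121 128 152 154 154
  154]
 [185 169 118 102 111 117 120 124 126 126 127 125 120 113 124 152 154 154
  154]
 [184 169 119  98 102 106 112 119 123 123 122 117 107 105 125 153 154 154
  154]
 [184 169 119  99 102 104 106 108 109 110 110 108 104 106 127 152 154 154
  154]
 [183 167 115  99 102 103 106 106 106 107 107 106 103 105 127 151 154 154
  154]
 [183 165 107  97 102 104 106 107 107 106 107 104 102 105 127 152 154 154
  153]]
```

The knob top matches the home height (row ~268.5 against 268.2 predicted), and its gap to the barrel is the same as at the start. The pin is home at about 0.785 rad, the robot is clear and both vials stand, so I'm handing in.

```bash
python3 -c "
from rig import *
print(finish_job())"
```

```text
the job is handed in; nothing more can be done
None
```

I handed the job in at about 13 s: the pin was drawn, the turntable swung to about 0.785 rad, and the pin dropped into the plate's first hole by spring alone; the cameras show it fully home and both vials upright, but the hand-in returned no verdict.

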